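Sort the empty ballast canister out with the beam balance

TASK

Of the two sealed ballast canisters for the leaf garlands one was never filled: seat a canister fully home in the swivelling cradle of the beam balance, let go and see whether the beam goes down. Finish with the filled canister seated in the cradle, holding it down, and the empty one standing upright in the grey tray. The balance is delicate, so handle it gently and never press hard on it, and do not disturb the other things on the table.

Things in the scene. Friction and masses are not known exactly. Their poses are not given: they have to be found in the camera images.
- canister_a: a sealed length of square steel tube, 44 x 44 x 70 mm, standing upright, with a small wire eye (14 mm high, too thin to grip) on its dark lid; origin at the centre of its underside, z up through the lid, x and y square to its flat sides. It weighs about 0.14 kg if empty, 0.34 to 0.40 kg if filled; the two look just alike and either may be the filled one.
- canister_b: a sealed length of square steel tube, 44 x 44 x 70 mm, standing upright, with a small wire eye (14 mm high, too thin to grip) on its dark lid; origin at the centre of its underside, z up through the lid, x and y square to its flat sides. It weighs about 0.14 kg if empty, 0.34 to 0.40 kg if filled; the two look just alike and either may be the filled one.
- balance: the beam balance: a grey base plate 110 x 200 x 14 mm with a column; origin on the table under the beam's pivot. The beam (270 mm long, pivot 85 mm above the table) lies along its y; the cradle is 140 mm from the pivot towards -y, a fixed dark round poise 105 mm from it towards +y. The pan under the cradle stays level as the beam tilts.
- beam (a joint): beam tilt in rad: 0 level, +0.10 cradle down on its stop, -0.10 cradle up on its stop (bare, or with an empty canister). The cradle sinks 14 mm per 0.1 rad. The poise holds the cradle up with about 2.4 N (0.245 kg), so a filled canister takes it slowly down (1 to 2 s), an empty one leaves it up. A light push lowers it freely; on the bottom stop it is rigid.
- seat (a point): centre of the cradle floor, on which a seated canister's underside rests; rises and sinks with the beam (about 127 mm above the table when up) on an arc about the pivot, so it stands 0.7 mm farther out when level than at either stop; z up, axes those of the balance: it does NOT turn with the cradle
- mouth (a point): centre of the cradle's mouth, 6 mm above point seat. The cradle is a square aluminium tray, 58 mm outside; its pocket, 47.5 mm square and 6 mm deep, takes a canister with 1.7 mm to spare on each side. A canister not turned to match it within about 0.06 rad rides on the walls, 6 mm too high. Like seat it does NOT turn with the cradle
- stem (a point): top of the stem, 8 mm below seat, on which the cradle swivels stiffly (0.06 N m): at the start turned anticlockwise from the balance's axes by an unmeasured angle of 0.15 to 1.42 rad (stops at -0.3 and 1.9). A canister pressed lightly on the walls and turned slides over them until it matches; the cradle then jumps up 6 mm around it, seen in the beam's tilt, and turns with it
- tray: grey open plastic tray 130 x 130 x 28 mm, walls and floor about 4 to 5 mm thick; origin under its centre, sides along its x and y
- leaf_big: round green sheet-metal leaf blank lying flat, 90 mm across, 4 mm thick, origin under its centre; leave alone
- leaf_small: round pale green leaf blank lying flat, 64 mm across, 4 mm thick, origin under its centre; leave alone
- sanding_block: wooden sanding block 100 x 55 x 28 mm, origin under its centre, long side along its x; leave alone
- scraper: flat scraper (spatula) lying down, handle to its -x; leave alone
- screwdriver: screwdriver lying down, handle to its -x; leave alone
- rivet_cup: open steel cup, 72 mm across, 75 mm high, origin under its centre; leave alone
- tube_offcut: open offcut of the same square tube, 44 x 44 x 45 mm, no lid and no eye: not one of the canisters; origin under its centre; leave alone

How it is judged:
By the outcome, as a careful person would: the job done as asked, in the order asked, and still so for the second after the job is handed in, with the robot touching nothing.
It also fails if it takes over 72 s, if anything falls off the work surface, if the arm or the gripper's body presses on something with over 40 N, if the wrist force passes 120 N, or if a joint passes its speed limit or range.

ROBOT

A 6-joint arm with a two-finger parallel gripper is mounted at the origin on the work surface. World frame = base frame: x ahead of the robot, y to its left, z up, the work surface at z = 0. Lengths are in m, angles in rad, forces in N, time in s.
With the tool pointing down it reaches from about 0.35 to 0.975 m from the base axis. Payload 4.9 kg.
Tool frame: the origin (TCP) lies between the finger pads; the fingertips stand 17 mm ahead of it and the grasp point (between the pads) lies 2 mm behind it (manip.nose_length is the distance from the TCP to the fingertips, in m); z points along the fingers, y is the line along which they close (so a half turn about z gives the same grasp; the last joint's range is limited). The gripper opens to 85 mm and grips with 20 to 120 N. Pads are 22 mm wide; open, the fingers measure 114 mm over their backs; the gripper's body (76 mm by 85 mm) begins 54 mm behind the grasp point. The pads swing forward as they close: fully open they stand 13 mm farther back than shut.
Start: joints at [-1.343, 0.053, 1.613, -0, 1.476, -0.119], TCP at [0.212, -0.588, 0.248] pointing down, gripper open.
Joint ranges: [-3.01, 3.01], [-1.01, 2.22], [0.06, 2.58], [-1.02, 4.17], [0.09, 2.62], [-3.14, 3.14]. Speed limits (rad/s): [2.57, 2.57, 3.14, 3.14, 3.14, 3.14].

INTERFACE

Orientations are given as a unit quaternion [w, x, y, z].
In Python, from plant import manip gives the robot as it stands. The module is installed in compiled form; this text tells all that it offers.
- The arm moves only by the tool apply_moves, never from a script. Its argument "moves" is a list of rows, each a list of 3 entries, a list of its own where there are three numbers: the turn, a rotation vector about the tool's x, y, z in rad, then the shift along the tool's x, y, z in cm, then the closure, from -1 (fully open) to 1 (shut), so that 0 is half open. A call has 1 to 20 rows; each row is the pose to reach, as a shift and turn from the pose commanded when the call began, along the tool's axes at that moment; what a row does not reach only later rows make up. A row lasts 1/10 s, in which the tool goes at most 50 mm and 8.59 degrees, less where a joint would pass 70% of its speed; a pose out of reach is approached as far as the arm can. A call with a gripper value outside its range is refused whole. The fingers move at their own pace and stop on an object; the grip force is fixed at half the most. Time passes only in rows, so rows that repeat a pose let the fingers close. It gives the time, the measured TCP pose, the force, the opening and the grip force at its end, in the units of the state.
- manip.state(): the state, without advancing time (a new reading comes with each control period).
- manip.grab_frame(name): name is "side" or "top"; returns a dict with "image" (480x640x3 uint8, red, green, blue), "K" (3x3 intrinsics, pixels), "rvec" (rotation vector, rad) and "tvec" (3), from world to camera coordinates, as OpenCV has them. Camera axes: x right, y down, z forward; pixel columns grow to the right and rows downward; lengths in m; the calibration is good to about 2 mm. A picture is of the moment at which its call begins. There is no depth.
- manip.job_done(): hands the job in; it is judged then, once.
Trained networks look in a picture, given as the dict that the camera call returned (one of the last four; its "shot" number tells which), for a name from the list of things; names that differ only in an ending like _2 or _b are one class to them, and where a whole thing is asked for, a point or a joint stands for the part that bears it (a point fixed in the world has none). Each returns a list of dicts, best first, with "score" (0 to 1); they miss things now and then, are a little off and sometimes report something else, mostly with a low value. They report only what shows in the picture. A call takes as long as a camera call.
- manip.look_for(picture, label): "location" ([x, y, z] in m, in the coordinates of the camera as it stood for that picture, good to about 4 mm: the middle of the surface that is visible of it).
- manip.silhouettes(picture, label): "pixels" (480x640 bool, what is visible of it).
- manip.spot_point(picture, label): "location" ([x, y, z] in m, in the coordinates of the camera as it stood for that picture, good to about 4 mm: a listed point, or the origin of a listed thing).
The state is a dict: "time": time; "joint_pos": joint angles; "joint_vel": joint speeds; "joint_efforts": joint torques, N m; "tool_pos": TCP position; "tool_rot": TCP orientation; "contact_force": force on the tool from outside, world axes, zero at the start; "ft_torque": the same for the moment, N m; "gripper_width": opening from 0.0 (shut) to 1.0 (fully open); "grasp_force": force on a finger pad.
Only numpy, scipy, OpenCV 4.12 (cv2) and the standard library are available. Lean on these libraries where they do the work, as an engineer would, in place of code of your own. Each camera call takes 0.05 s, during which the arm holds its last target. There are 200 camera calls.

## Working session

There is one attempt and no reset: what is moved stays moved. The work goes in short steps, Python scripts to look and compute and a tool call to move; the robot and the scene stay as the last step left them, time stands still between calls to the robot, and variables do not carry over. Pictures are saved under pics/ and viewed, at most 10 in all, crops included, and the job is handed in when it is done.

Besides the shell and the picture viewer there is one more tool, called as name([rows], argument=value, ...), one row to a line, values as JSON. apply_moves: Moves the arm, as the interface text tells. Its arguments: {"type":"object","properties":{"moves":{"type":"array"}},"required":["moves"]}

```bash
mkdir -p pics; cat > h.py <<'E'
import numpy as np,cv2
from plant import manip
def T(f):
    R,_=cv2.Rodrigues(np.array(f["rvec"],float)); return R,np.array(f["tvec"],float).reshape(3)
def w(f,p):
    R,t=T(f); return R.T@(np.array(p)-t)
def ray(f,u,v,z):
    R,t=T(f); d=R.T@np.linalg.inv(f["K"])@np.array([u,v,1.]); c=-R.T@t
    return c+d*(z-c[2])/d[2]
def proj(f,P):
    return cv2.projectPoints(np.array(P,float).reshape(-1,3),np.array(f["rvec"],float),np.array(f["tvec"],float),np.array(f["K"]),None)[0].reshape(-1,2)
def save(f,n,crop=None,s=1):
    im=f["image"][:,:,::-1]
    if crop: a,b,c,d=crop; im=im[b:d,a:c]
    if s!=1: im=cv2.resize(im,None,fx=s,fy=s,interpolation=cv2.INTER_CUBIC)
    cv2.imwrite("pics/"+n,im)
E
python3 - <<'E'
from h import *
for n in("top","side"):
    f=manip.grab_frame(n); save(f,n+"0.png")
    R,t=T(f);print(n,"cam",(-R.T@t).round(3))
    for l in["canister_a","balance","seat","mouth","stem","tray","tube_offcut","rivet_cup","sanding_block","leaf_big","leaf_small","scraper","screwdriver"]:
        print(l,[(w(f,d["location"]).round(4).tolist(),round(d["score"],2)) for d in manip.spot_point(f,l)[:3]])
print(manip.state())
E
```

```text
top cam [0.317 0.008 1.276]
canister_a [([0.4525, -0.0434, 0.0011], 0.9), ([0.5083, -0.3278, 0.0059], 0.75), ([0.6459, -0.4317, -0.0001], 0.73)]
balance [([0.6362, -0.0462, -0.0029], 0.62)]
seat [([0.6287, -0.1829, 0.1255], 0.59)]
mouth [([0.6301, -0.1896, 0.1369], 0.94)]
stem [([0.6331, -0.1834, 0.1182], 0.72)]
tray [([0.436, 0.2634, -0.0006], 0.91), ([0.6339, -0.1836, 0.1377], 0.17)]
tube_offcut [([0.6831, -0.3134, 0.002], 0.54)]
rivet_cup [([0.7171, 0.3313, 0.0027], 0.85)]
sanding_block [([0.4868, -0.4561, 0.0028], 0.84)]
leaf_big [([0.3896, -0.1744, 0.0009], 0.89)]
leaf_small [([0.6447, 0.4488, 0.001], 0.59)]
scraper [([0.6475, -0.4322, -0.0019], 0.76)]
screwdriver [([0.4175, 0.4458, 0.0013], 0.75)]
side cam [0.188 0.675 0.836]
canister_a [([0.4519, -0.0398, -0.0008], 0.91), ([0.5113, -0.3295, -0.0007], 0.8)]
balance [([0.63, -0.0516, -0.0047], 0.79)]
seat [([0.6255, -0.1907, 0.1269], 0.87)]
mouth [([0.6262, -0.1859, 0.1327], 0.94), ([0.4873, -0.4622, 0.0014], 0.35)]
stem [([0.6268, -0.1884, 0.1182], 0.57)]
tray [([0.432, 0.2588, -0.0008], 0.95)]
tube_offcut [([0.4152, 0.4413, -0
[... 461 characters left out ...]
ay([-1.34300773e+00,  5.27464710e-02,  1.61292937e+00,  3.24292146e-05,
        1.47603055e+00, -1.19005472e-01]), 'joint_vel': array([ 0.00104055,  0.00072287,  0.00035453,  0.00100218,  0.00113297,
       -0.00103272]), 'joint_efforts': array([ 3.11055919e-04, -3.93673611e+01, -3.70452476e+01, -6.32627075e-05,
        5.49261640e-04, -9.25266477e-06]), 'tool_pos': array([ 0.21242453, -0.58775356,  0.24825717]), 'tool_rot': array([-5.76618223e-05,  9.85004626e-01,  1.72527922e-01,  1.30262599e-05]), 'contact_force': array([ 0.29020633, -0.00932904, -0.08715248]), 'ft_torque': array([-2.50370042e-02,  1.43976813e-02,  3.95261797e-06]), 'grasp_force': 0.0, 'gripper_width': 0.9987064968993231}
```

View pics/top0.png

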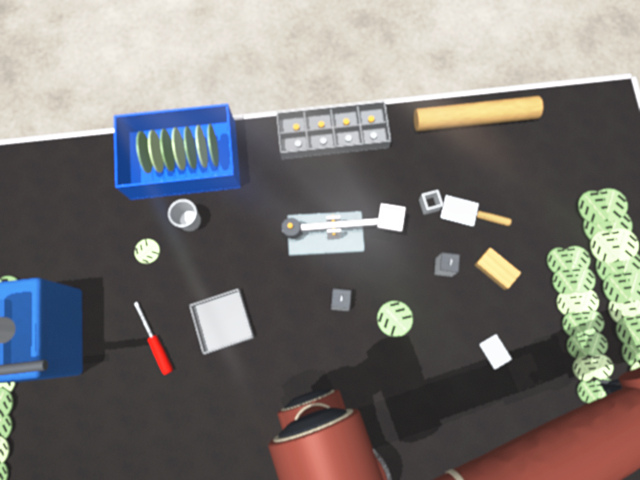

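View pics/side0.png

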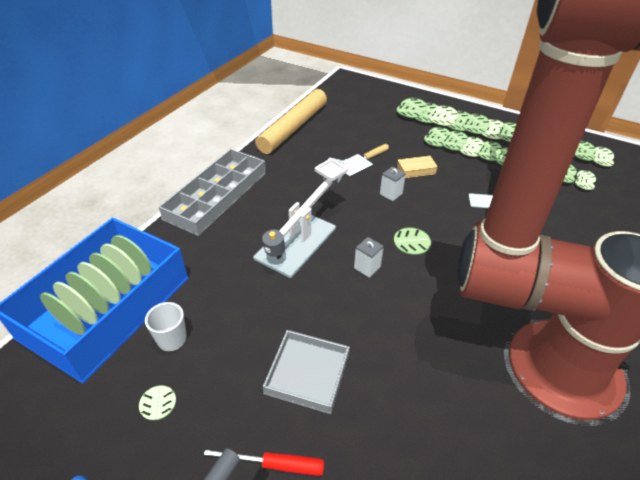

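The top picture shows the canisters at about (342,300) and (447,265), the cradle at (391,217), slightly turned, the tray at (221,321) and the offcut at (431,202). The side picture agrees. Next I'll fit boxes to the silhouettes.

```bash
cat >> h.py <<'E'
from scipy.optimize import minimize
def box(x,y,yaw,sx,sy,z0,z1):
    c,s=np.cos(yaw),np.sin(yaw)
    return [[x+c*a-s*b,y+s*a+c*b,z] for z in(z0,z1) for a in(-sx/2,sx/2) for b in(-sy/2,sy/2)]
def hullmask(f,P,S=4):
    m=np.zeros((480*S,640*S),np.uint8); q=cv2.convexHull(np.float32(proj(f,P)))
    cv2.fillConvexPoly(m,np.int32(np.round((q*S+ (S-1)/2)*16)),255,shift=4)
    return cv2.resize(m,(640,480),interpolation=cv2.INTER_AREA)/255.
def fit(views,x,y,sx,sy,z0,z1,yaws=np.arange(0,1.57,.26)):
    def cost(p): return sum(np.abs(hullmask(f,box(p[0]/1000,p[1]/1000,p[2]/50,sx,sy,z0,z1))-m).sum()/m.sum() for f,m in views)
    rs=[minimize(cost,[x*1e3,y*1e3,a*50],method="Nelder-Mead",options=dict(initial_simplex=[[x*1e3+d,y*1e3+e,a*50+g] for d,e,g in((0,0,0),(5,0,0),(0,5,0),(0,0,7))],maxiter=120,xatol=.1,fatol=1e-3)) for a in yaws]
    r=min(rs,key=lambda r:r.fun); return [r.x[0]/1e3,r.x[1]/1e3,r.x[2]/50],r.fun/len(views)
def sil(f,l,xy,z=.03):
    # silhouette of label nearest to the world point
    q=proj(f,[[*xy,z]])[0]; best=None
    for d in manip.silhouettes(f,l):
        v,u=np.nonzero(d["pixels"])
        if len(u)==0: continue
        e=np.hypot(u.mean()-q[0],v.mean()-q[1])
        if best is None or e<best[0]: best=(e,d["pixels"].astype(float),d["score"])
    return best
E
python3 - <<'E'
from h import *
F={n:manip.grab_frame(n) for n in("top","side")}
for nm,l,xy,s,z0,z1 in [("c1","canister_a",(.452,-.042),(.044,.044),0,.07),("c2","canister_a",(.510,-.329),(.044,.044),0,.07),("tray","tray",(.434,.261),(.13,.13),0,.028),("cradle","mouth",(.628,-.186),(.058,.058),.121,.133),("base","balance",(.633,-.049),(.11,.2),0,.014)]:
    V=[];
    for n,f in F.items():
        b=sil(f,l,xy,(z0+z1)/2)
        if b is None: print(nm,n,"none");continue
        print(nm,n,"off px %.1f area %d score %.2f"%(b[0],b[1].sum(),b[2]))
        V.append((f,b[1])); 
    if nm=="base": continue
    for k in [V]+[[v] for v in V]:
        print("  ",*fit(k,*xy,*s,z0,z1))
E
```

```text
c1 top off px 0.8 area 380 score 0.78
c1 side off px 0.5 area 786 score 0.88
   [np.float64(0.45242815746966814), np.float64(-0.04340111867990558), np.float64(1.3794220103014012)] 0.08693876586391888
   [np.float64(0.45365046484629806), np.float64(-0.04321401918705408), np.float64(-0.1281952895312359)] 0.05805985552115583
   [np.float64(0.4500943792043411), np.float64(-0.0405965574593197), np.float64(1.3895274925930488)] 0.07806715561542683
c2 top off px 1.9 area 504 score 0.60
c2 side off px 1.6 area 606 score 0.84
   [np.float64(0.511675168844856), np.float64(-0.3244002193237625), np.float64(-0.17511991715055916)] 0.08141291720208435
   [np.float64(0.5129332773958345), np.float64(-0.32463279198440753), np.float64(-0.17768626976926313)] 0.039690320572673514
   [np.float64(0.5096951439057277), np.float64(-0.3208914992876383), np.float64(1.392059996576493)] 0.06413641364136413
tray top off px 1.7 area 2784 score 0.62
tray side off px 3.3 area 4901 score 0.87
   [np.float64(0.43481054878026343), np.float64(0.2637103595487113), np.float64(0.21713914864895564)] 0.031256142870669315
   [np.float64(0.43632580908037427), np.float64(0.2637025412650903), np.float64(0.21644841346510493)] 0.02301245210727969
   [np.float64(0.4334915710673021), np.float64(0.26387522849962786), np.float64(0.21969216293718866)] 0.018778880660609478
cradle top off px 0.5 area 598 score 0.89
cradle side off px 1.8 area 445 score 0.71
   [np.float64(0.6282277414296311), np.float64(-0.18439631818100702), np.float64(1.2923835159577386)] 0.1331740301998068
   [np.float64(0.6289454115002018), np.float64(-0.18512350337390474), np.float64(1.299157650821767)] 0.04566201062364745
   [np.float64(0.6248724212428086), np.float64(-0.1822338095087369), np.float64(1.33745960468195)] 0.16862745098039214
base top off px 3.7 area 3858 score 0.86
base side off px 6.2 area 3769 score 0.82
```

```bash
cat >> h.py <<'E'
from scipy.spatial.transform import Rotation as Ro
def plan(x,y,z,yaw):
    s=manip.state(); q=s["tool_rot"]; R=Ro.from_quat([q[1],q[2],q[3],q[0]])
    D=Ro.from_euler("z",yaw)*Ro.from_euler("x",np.pi)
    print("turn",(R.inv()*D).as_rotvec().round(4),"shift cm",(R.inv().apply(np.array([x,y,z])-s["tool_pos"])*100).round(2))
def st():
    s=manip.state(); q=s["tool_rot"]; R=Ro.from_quat([q[1],q[2],q[3],q[0]]); ex=R.apply([1,0,0])
    print("t",s["time"],"pos",s["tool_pos"].round(4),"yaw",np.arctan2(ex[1],ex[0]).round(4),"F",s["contact_force"].round(2),"M",s["ft_torque"].round(3),"w",round(s["gripper_width"],3),"g",round(float(s["grasp_force"]),1))
E
python3 -c "
from h import *
st();plan(.5115,-.3235,.15,-.174);plan(.5115,-.3235,.046,-.174)"
```

```text
t 2.0 pos [ 0.2124 -0.5878  0.2483] yaw 0.3468 F [-0.96  0.11  0.5 ] M [-0.001 -0.018 -0.013] w 0.994 g 0.0
turn [-0.     -0.      0.5208] shift cm [ 37.11 -14.69   9.83]
turn [-0.     -0.      0.5208] shift cm [ 37.11 -14.69  20.23]
```

apply_moves([
  [[0,0,0.13],[9,-3.6,1],-1],
  [[0,0,0.26],[13,-5.2,2],-1],
  [[0,0,0.39],[17,-6.8,3],-1],
  [[0,0,0.52],[21,-8.4,4],-1],
  [[0,0,0.52],[25,-10,5],-1],
  [[0,0,0.52],[29,-11.5,6],-1],
  [[0,0,0.52],[33,-13.1,7],-1],
  [[0,0,0.52],[37.1,-14.7,8],-1],
  [[0,0,0.52],[37.1,-14.7,8],-1],
  [[0,0,0.52],[37.1,-14.7,8],-1],
  [[0,0,0.52],[37.1,-14.7,8],-1],
  [[0,0,0.52],[37.1,-14.7,11],-1],
  [[0,0,0.52],[37.1,-14.7,14],-1],
  [[0,0,0.52],[37.1,-14.7,16],-1],
  [[0,0,0.52],[37.1,-14.7,18],-1],
  [[0,0,0.52],[37.1,-14.7,20.2],-1],
  [[0,0,0.52],[37.1,-14.7,20.2],-1],
])

```text
time: 3.7
tool_pos: [0.5083, -0.3236, 0.0434]
tool_rot: [-0.002, 0.996, -0.088, -0.003]
contact_force: [-0.1, 0.8, -1.6]
gripper_width: 1.0
grasp_force: 0.0
```

```bash
python3 -c "
from h import *
st()"
```

```text
t 3.7 pos [ 0.5083 -0.3236  0.0434] yaw -0.1759 F [-0.11  0.76 -1.55] M [ 0.029  0.038 -0.012] w 1.0 g 0.0
```

apply_moves([
  [[0,0,0],[0,0,0],-1],
  [[0,0,0],[0,0,0],-1],
  [[0,0,0],[0,0,0],-1],
])

```text
time: 4.0
tool_pos: [0.5121, -0.3246, 0.0483]
tool_rot: [0.001, 0.996, -0.087, 0.001]
contact_force: [0.1, -1.1, -0.6]
gripper_width: 0.998
grasp_force: 0.0
```

```bash
python3 -c "
from h import *
st();plan(.5115,-.3235,.046,-.174)"
```

```text
t 4.0 pos [ 0.5121 -0.3246  0.0483] yaw -0.1738 F [ 0.06 -1.08 -0.57] M [-0.015  0.007 -0.005] w 0.998 g 0.0
turn [ 0.0016 -0.0028  0.0002] shift cm [-0.08 -0.1   0.23]
```

apply_moves([
  [[0,0,0],[0,0,0],0.3],
  [[0,0,0],[0,0,0],0.6],
  [[0,0,0],[0,0,0],1],
  [[0,0,0],[0,0,0],1],
  [[0,0,0],[0,0,0],1],
  [[0,0,0],[0,0,0],1],
  [[0,0,0],[0,0,0],1],
  [[0,0,0],[0,0,0],1],
])

```text
time: 4.8
tool_pos: [0.5119, -0.3237, 0.047]
tool_rot: [0.0, 0.996, -0.086, 0.001]
contact_force: [0.5, 0.2, 5.5]
gripper_width: 0.509
grasp_force: 60.9
```

```bash
python3 -c "
from h import *
for i in range(3): st();manip.grab_frame('top')
"
```

```text
t 4.8 pos [ 0.5119 -0.3237  0.047 ] yaw -0.1732 F [0.51 0.17 5.5 ] M [ 0.055 -0.067 -0.027] w 0.509 g 60.9
t 4.85 pos [ 0.5119 -0.3238  0.047 ] yaw -0.1732 F [ 1.5  -0.06  5.8 ] M [ 0.073 -0.025  0.01 ] w 0.51 g 61.0
t 4.9 pos [ 0.5119 -0.3238  0.047 ] yaw -0.1732 F [ 0.63 -0.52  6.03] M [ 0.048 -0.059  0.025] w 0.51 g 61.0
```

Gripped (z force 5.5 N from the swinging pads pushing). Lift and weigh.

apply_moves([
  [[0,0,0],[0,0,-2],1],
  [[0,0,0],[0,0,-6],1],
  [[0,0,0],[0,0,-10],1],
  [[0,0,0],[0,0,-14],1],
  [[0,0,0],[0,0,-16],1],
  [[0,0,0],[0,0,-16],1],
  [[0,0,0],[0,0,-16],1],
  [[0,0,0],[0,0,-16],1],
  [[0,0,0],[0,0,-16],1],
])

```text
time: 5.85
tool_pos: [0.5103, -0.3226, 0.2032]
tool_rot: [-0.001, 0.996, -0.087, -0.002]
contact_force: [-0.9, -0.1, -1.4]
gripper_width: 0.508
grasp_force: 60.7
```

```bash
python3 -c "
from h import *
F={}
for i in range(8):
  n=('top','side')[i%2]; F[n]=manip.grab_frame(n); print(manip.state()['contact_force'].round(2))
st()
p=manip.state()['tool_pos']
for n,f in F.items():
  b=sil(f,'canister_a',p[:2],p[2]-.01); print(n,b[0],b[1].sum(),b[2])
  for d in manip.spot_point(f,'canister_a')[:3]: print((w(f,d['location'])).round(4),round(d['score'],2))
save(F['top'],'top1.png',(360,140,520,300),4)
save(F['side'],'side1.png',(300,100,460,260),4)
c=np.array
for n,f in F.items(): print(n,proj(f,[p])) 
"
```

```text
[-1.25 -0.36 -1.03]
[-1.08 -0.57 -1.6 ]
[-0.57 -0.47 -1.02]
[ 0.3   0.5  -0.98]
[-0.85  0.29 -1.73]
[ 0.26 -0.54 -2.15]
[-0.16 -0.74 -1.61]
[-0.73 -0.19 -1.38]
t 6.25 pos [ 0.5114 -0.3234  0.2063] yaw -0.1732 F [-0.73 -0.19 -1.38] M [ 0.022 -0.026  0.061] w 0.511 g 60.7
top 131.06863929222905 368.0 0.74
[ 4.516e-01 -4.670e-02 -2.000e-04] 0.75
side 4.713986207628702 509.0 0.95
[ 0.5116 -0.3269  0.1599] 0.7
[ 0.4539 -0.0418 -0.0006] 0.61
[ 0.6463  0.4467 -0.0029] 0.61
top [[464.16801211 250.46079236]]
side [[399.70543673 127.78844125]]
```

```bash
python3 -c "
from h import *
plan(.4355,.2637,.206,.217)
plan(.4355,.2637,.054,.217)"
```

```text
turn [ 1.000e-04 -2.000e-04 -3.902e-01] shift cm [-1.760e+01 -5.653e+01  3.000e-02]
turn [ 1.000e-04 -2.000e-04 -3.902e-01] shift cm [-17.6  -56.53  15.23]
```

apply_moves([
  [[0,0,-0.05],[-0.9,-2.8,0],1],
  [[0,0,-0.1],[-2.3,-7.3,0],1],
  [[0,0,-0.15],[-3.7,-11.9,0],1],
  [[0,0,-0.2],[-5.1,-16.5,0],1],
  [[0,0,-0.25],[-6.5,-21,0],1],
  [[0,0,-0.3],[-7.9,-25.5,0],1],
  [[0,0,-0.35],[-9.3,-30,0],1],
  [[0,0,-0.39],[-10.7,-34.5,0],1],
  [[0,0,-0.39],[-12.1,-39,0],1],
  [[0,0,-0.39],[-13.5,-43.5,0],1],
  [[0,0,-0.39],[-14.9,-48,0],1],
  [[0,0,-0.39],[-16.3,-52.5,0],1],
  [[0,0,-0.39],[-17.2,-55.3,2],1],
  [[0,0,-0.39],[-17.6,-56.5,5],1],
  [[0,0,-0.39],[-17.6,-56.5,8],1],
  [[0,0,-0.39],[-17.6,-56.5,11],1],
  [[0,0,-0.39],[-17.6,-56.5,13.5],1],
  [[0,0,-0.39],[-17.6,-56.5,13.5],1],
  [[0,0,-0.39],[-17.6,-56.5,13.5],1],
  [[0,0,-0.39],[-17.6,-56.5,13.5],1],
])

```text
time: 8.45
tool_pos: [0.4368, 0.264, 0.0734]
tool_rot: [-0.001, 0.994, 0.108, 0.002]
contact_force: [0.0, 0.3, -1.5]
gripper_width: 0.509
grasp_force: 61.0
```

```bash
python3 -c "
from h import *
st()
plan(.4355,.2637,.054,.217)
f=manip.grab_frame('side'); save(f,'side2.png',(230,220,390,380),3)
st()"
```

```text
t 8.45 pos [0.4368 0.264  0.0734] yaw 0.2167 F [ 0.05  0.3  -1.52] M [-0.004  0.004  0.042] w 0.509 g 61.0
turn [-0.0006 -0.0035 -0.0003] shift cm [-0.14  0.    1.94]
t 8.5 pos [0.4369 0.264  0.0736] yaw 0.2167 F [-0.33  0.5  -1.18] M [-0.005  0.04   0.031] w 0.51 g 61.0
```

View pics/side2.png

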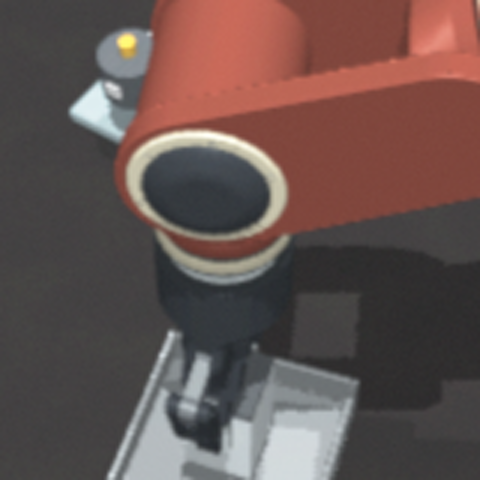

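The crop shows the gripper centred over the tray, with the canister between the fingers inside its walls, around full-frame (305,360). I'll lower it, release and rise.

apply_moves([
  [[0,0,0],[0,0,0.7],1],
  [[0,0,0],[0,0,1.3],1],
  [[0,0,0],[0,0,1.7],1],
  [[0,0,0],[0,0,2],1],
  [[0,0,0],[0,0,2.1],1],
  [[0,0,0],[0,0,2.1],1],
])

```text
time: 9.1
tool_pos: [0.4353, 0.2634, 0.051]
tool_rot: [0.0, 0.994, 0.108, -0.001]
contact_force: [-3.3, -0.7, 5.3]
gripper_width: 0.51
grasp_force: 61.4
```

```bash
python3 -c "
from h import *
for i in range(3): st();manip.grab_frame('side')
"
```

```text
t 9.1 pos [0.4353 0.2634 0.051 ] yaw 0.2169 F [-3.34 -0.74  5.31] M [-0.267  0.619 -0.059] w 0.51 g 61.4
t 9.15 pos [0.4353 0.2634 0.051 ] yaw 0.2169 F [-3.41 -0.8   5.62] M [-0.288  0.573 -0.021] w 0.51 g 61.4
t 9.2 pos [0.4353 0.2634 0.051 ] yaw 0.2169 F [-3.35 -1.25  5.42] M [-0.229  0.585  0.03 ] w 0.509 g 61.4
```

apply_moves([
  [[0,0,0],[0,0,0],0.2],
  [[0,0,0],[0,0,0],-0.3],
  [[0,0,0],[0,0,0],-1],
  [[0,0,0],[0,0,0],-1],
  [[0,0,0],[0,0,0],-1],
  [[0,0,0],[0,0,-2],-1],
  [[0,0,0],[0,0,-5],-1],
  [[0,0,0],[0,0,-9],-1],
  [[0,0,0],[0,0,-13],-1],
  [[0,0,0],[0,0,-14],-1],
  [[0,0,0],[0,0,-14],-1],
])

```text
time: 10.35
tool_pos: [0.4367, 0.264, 0.1929]
tool_rot: [-0.001, 0.994, 0.108, 0.002]
contact_force: [1.4, -0.0, 0.4]
gripper_width: 1.002
grasp_force: 0.0
```

```bash
python3 -c "
from h import *
st();f=manip.grab_frame('side')
b=sil(f,'canister_a',(.435,.264),.04);print(b[0],b[1].sum(),b[2])
print([(w(f,d['location']).round(3),round(d['score'],2)) for d in manip.spot_point(f,'canister_a')])
# c1 calibration: the first canister was gripped from a fit; plan
plan(.452,-.0425,.19,-.165);plan(.452,-.0425,.047,-.165)"
```

```text
t 10.35 pos [0.4367 0.264  0.1929] yaw 0.2168 F [ 1.43 -0.03  0.36] M [-0.049  0.037  0.044] w 1.002 g 0.0
0.607554361099616 1114.0 0.76
[(array([0.438, 0.258, 0.004]), 0.81), (array([ 0.455, -0.039, -0.   ]), 0.7)]
turn [0.0013 0.0034 0.3818] shift cm [-4.84 30.21 -0.16]
turn [0.0013 0.0034 0.3818] shift cm [-4.79 30.2  14.14]
```

apply_moves([
  [[0,0,0.1],[-0.5,3,0],-1],
  [[0,0,0.2],[-1.2,7.5,0],-1],
  [[0,0,0.3],[-1.9,12,0],-1],
  [[0,0,0.38],[-2.6,16.5,0],-1],
  [[0,0,0.38],[-3.3,21,0],-1],
  [[0,0,0.38],[-4,25.5,0],-1],
  [[0,0,0.38],[-4.6,29,0],-1],
  [[0,0,0.38],[-4.8,30.2,0],-1],
  [[0,0,0.38],[-4.8,30.2,1],-1],
  [[0,0,0.38],[-4.8,30.2,3],-1],
  [[0,0,0.38],[-4.8,30.2,6],-1],
  [[0,0,0.38],[-4.8,30.2,9],-1],
  [[0,0,0.38],[-4.8,30.2,12],-1],
  [[0,0,0.38],[-4.8,30.2,14.1],-1],
  [[0,0,0.38],[-4.8,30.2,14.1],-1],
  [[0,0,0.38],[-4.8,30.2,14.1],-1],
  [[0,0,0.38],[-4.8,30.2,14.1],-1],
  [[0,0,0.38],[-4.8,30.2,14.1],-1],
])

```text
time: 12.3
tool_pos: [0.4546, -0.0417, 0.0508]
tool_rot: [0.0, 0.997, -0.081, 0.001]
contact_force: [0.8, 0.4, 0.2]
gripper_width: 1.005
grasp_force: 0.0
```

apply_moves([
  [[0,0,0],[0,0,0],0.3],
  [[0,0,0],[0,0,0],0.6],
  [[0,0,0],[0,0,0],1],
  [[0,0,0],[0,0,0],1],
  [[0,0,0],[0,0,0],1],
  [[0,0,0],[0,0,0],1],
  [[0,0,0],[0,0,0],1],
  [[0,0,0],[0,0,0],1],
])

```text
time: 13.1
tool_pos: [0.4542, -0.0423, 0.0501]
tool_rot: [0.0, 0.997, -0.081, 0.001]
contact_force: [-0.1, -2.6, 5.3]
gripper_width: 0.507
grasp_force: 62.5
```

```bash
python3 -c "
from h import *
st()"
```

```text
t 13.1 pos [ 0.4542 -0.0423  0.0501] yaw -0.1632 F [-0.1  -2.59  5.27] M [-0.386  0.065 -0.015] w 0.507 g 62.5
```

apply_moves([
  [[0,0,0],[0,0,-2],1],
  [[0,0,0],[0,0,-6],1],
  [[0,0,0],[0,0,-10],1],
  [[0,0,0],[0,0,-14],1],
  [[0,0,0],[0,0,-18],1],
  [[0,0,0],[0,0,-20],1],
  [[0,0,0],[0,0,-20],1],
  [[0,0,0],[0,0,-20],1],
  [[0,0,0],[0,0,-20],1],
])

```text
time: 14.0
tool_pos: [0.452, -0.0413, 0.2459]
tool_rot: [-0.001, 0.997, -0.081, -0.003]
contact_force: [0.6, -0.4, -3.8]
gripper_width: 0.504
grasp_force: 62.7
```

```bash
python3 - <<'E'
from h import *
fz=[];F={}
for i in range(8):
  n=('top','side')[i%2]; F[n]=manip.grab_frame(n); fz.append(manip.state()['contact_force'][2])
print("Fz",np.mean(fz)); st(); p=manip.state()['tool_pos']
for n,f in F.items(): print(n,proj(f,[p]),[(w(f,d['location']).round(4),round(d['score'],2)) for d in manip.spot_point(f,'canister_a')])
f=F['side'];b=sil(f,'canister_a',p[:2],p[2]-.02);print(b[0],b[1].sum())
plan(.627,-.184,.25,-.27)
E
```

```text
Fz -3.5052402907110576
t 14.4 pos [ 0.4534 -0.0418  0.249 ] yaw -0.1632 F [ 0.63 -0.13 -3.76] M [ 0.027 -0.035  0.016] w 0.508 g 62.6
top [[342.2607553  287.80979377]] [(array([0.432 , 0.2601, 0.0056]), 0.72), (array([ 0.4519, -0.0398,  0.2014]), 0.6), (array([ 0.4888, -0.4564, -0.0021]), 0.28)]
side [[375.35053876 182.60948463]] [(array([0.4356, 0.2584, 0.0023]), 0.95), (array([ 0.4521, -0.0375,  0.1965]), 0.72), (array([ 0.6413,  0.4478, -0.003 ]), 0.49)]
4.535464213469849 821.0
turn [-0.000e+00 -1.000e-04  1.068e-01] shift cm [19.43 11.21 -0.06]
```

```bash
python3 -c "
from h import *
plan(.6292,-.1841,.21,-.265)"
```

```text
turn [-0.000e+00 -1.000e-04  1.018e-01] shift cm [19.65 11.18  3.94]
```

apply_moves([
  [[0,0,0.05],[2.5,1.4,0],1],
  [[0,0,0.102],[6,3.4,0],1],
  [[0,0,0.102],[9.5,5.4,0],1],
  [[0,0,0.102],[13,7.4,0],1],
  [[0,0,0.102],[16.5,9.4,0],1],
  [[0,0,0.102],[18.7,10.6,0],1],
  [[0,0,0.102],[19.65,11.2,0],1],
  [[0,0,0.102],[19.65,11.2,1],1],
  [[0,0,0.102],[19.65,11.2,2],1],
  [[0,0,0.102],[19.65,11.2,3],1],
  [[0,0,0.102],[19.65,11.2,3.5],1],
  [[0,0,0.102],[19.65,11.2,3.5],1],
  [[0,0,0.102],[19.65,11.2,3.5],1],
  [[0,0,0.102],[19.65,11.2,3.5],1],
])

```text
time: 15.95
tool_pos: [0.6294, -0.1842, 0.2152]
tool_rot: [0.0, 0.991, -0.132, 0.001]
contact_force: [0.8, -0.3, -3.1]
gripper_width: 0.508
grasp_force: 63.6
```

```bash
python3 - <<'E'
from h import *
st(); manip.grab_frame('top'); f=manip.grab_frame('side'); st()
save(f,'side3.png',(290,90,400,200),5)
plan(.6292,-.1841,.178,-.265)
E
```

```text
t 15.95 pos [ 0.6294 -0.1842  0.2152] yaw -0.265 F [ 0.84 -0.32 -3.09] M [ 0.017 -0.006  0.03 ] w 0.508 g 63.6
t 16.05 pos [ 0.6295 -0.1843  0.2152] yaw -0.2651 F [ 0.13 -0.14 -3.43] M [ 0.019 -0.03  -0.03 ] w 0.506 g 63.6
turn [ 0.0002 -0.0014 -0.0001] shift cm [-0.04 -0.02  3.72]
```

View pics/side3.png

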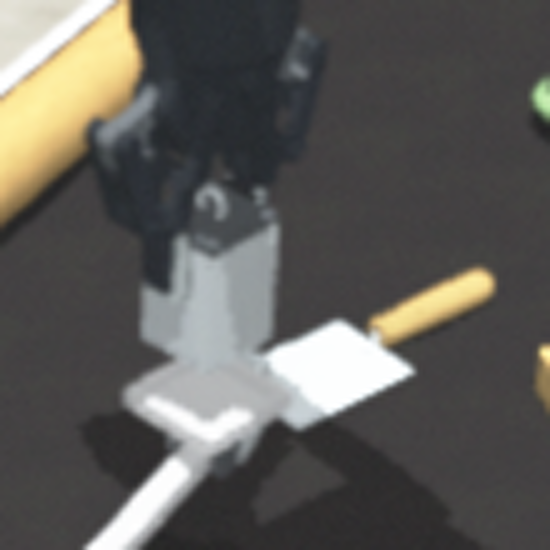

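The crop shows the canister hanging squarely above the cradle, with sides parallel. Full-frame, the cradle is at about (332,170). I'll lower slowly to just above floor level.

apply_moves([
  [[0,0,0],[0,0,1],1],
  [[0,0,0],[0,0,1.8],1],
  [[0,0,0],[0,0,2.3],1],
  [[0,0,0],[0,0,2.7],1],
  [[0,0,0],[0,0,3],1],
  [[0,0,0],[0,0,3.2],1],
  [[0,0,0],[0,0,3.4],1],
  [[0,0,0],[0,0,3.5],1],
  [[0,0,0],[0,0,3.6],1],
  [[0,0,0],[0,0,3.6],1],
  [[0,0,0],[0,0,3.6],1],
  [[0,0,0],[0,0,3.6],1],
])

```text
time: 17.25
tool_pos: [0.6292, -0.1844, 0.1785]
tool_rot: [0.0, 0.991, -0.132, 0.0]
contact_force: [-1.0, -0.1, -0.7]
gripper_width: 0.506
grasp_force: 64.1
```

```bash
python3 - <<'E'
from h import *
fz=[]
for i in range(6):
  f=manip.grab_frame('side'); fz.append(manip.state()['contact_force'])
print("F",np.mean(fz,0).round(2)); st()
for l in('seat','mouth','stem'):
  print(l,[(w(f,d['location']).round(4),round(d['score'],2)) for d in manip.spot_point(f,l)][:2])
save(f,'side4.png',(290,90,400,200),5)
E
```

```text
F [-1.02 -0.26 -0.92]
t 17.55 pos [ 0.6292 -0.1844  0.1784] yaw -0.2653 F [-0.38  0.58 -0.68] M [-0.013  0.223  0.008] w 0.509 g 64.1
seat [(array([ 0.6254, -0.1846,  0.1201]), 0.79)]
mouth [(array([ 0.628 , -0.1879,  0.1268]), 0.72)]
stem [(array([ 0.6284, -0.1909,  0.1092]), 0.53)]
```

View pics/side4.png

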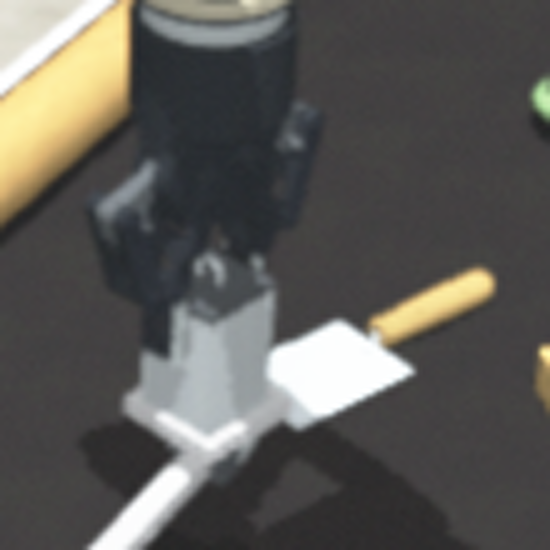

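Force −0.9 N (it was −3.5 N) and the cradle sunk about 6 mm show that it rides on the walls. I'll turn it slowly. When it matches, the force will return to −3.5 N.

apply_moves([
  [[0,0,-0.02],[0,0,0],1],
  [[0,0,-0.04],[0,0,0],1],
  [[0,0,-0.06],[0,0,0],1],
  [[0,0,-0.08],[0,0,0],1],
  [[0,0,-0.1],[0,0,0],1],
  [[0,0,-0.1],[0,0,0],1],
])

```text
time: 18.3
tool_pos: [0.6293, -0.1843, 0.1784]
tool_rot: [0.0, 0.997, -0.082, 0.0]
contact_force: [1.6, 0.4, -2.1]
gripper_width: 0.509
grasp_force: 64.1
```

```bash
cat > chk.py <<'E'
from h import *
fz=[]
for i in range(4):
  f=manip.grab_frame('side'); fz.append(manip.state()['contact_force'])
print("F",np.mean(fz,0).round(2)); st()
for l in('seat','mouth'):
  print(l,[(w(f,d['location']).round(4),round(d['score'],2)) for d in manip.spot_point(f,l)][:1])
E
python3 chk.py
```

```text
F [ 1.21 -0.73 -0.73]
t 18.5 pos [ 0.6293 -0.1842  0.1784] yaw -0.1652 F [ 0.98 -0.51 -0.88] M [-0.086 -0.354 -0.038] w 0.506 g 64.1
seat [(array([ 0.6252, -0.1883,  0.1203]), 0.65)]
mouth [(array([ 0.6283, -0.1855,  0.129 ]), 0.62)]
```

apply_moves([
  [[0,0,0.05],[0,0,0],1],
  [[0,0,0.1],[0,0,0],1],
  [[0,0,0.12],[0,0,0],1],
  [[0,0,0.14],[0,0,0],1],
  [[0,0,0.16],[0,0,0],1],
  [[0,0,0.18],[0,0,0],1],
  [[0,0,0.2],[0,0,0],1],
  [[0,0,0.22],[0,0,0],1],
  [[0,0,0.24],[0,0,0],1],
  [[0,0,0.24],[0,0,0],1],
])

```text
time: 19.6
tool_pos: [0.6292, -0.1844, 0.1784]
tool_rot: [0.0, 0.979, -0.202, 0.0]
contact_force: [-0.7, -0.9, -1.1]
gripper_width: 0.507
grasp_force: 64.1
```

```bash
python3 chk.py
```

```text
F [-1.    0.02 -1.34]
t 19.8 pos [ 0.6292 -0.1843  0.1784] yaw -0.4053 F [-0.34  0.03 -1.73] M [-0.069  0.212 -0.042] w 0.506 g 64.1
seat [(array([ 0.6272, -0.1885,  0.1182]), 0.76)]
mouth [(array([ 0.6268, -0.184 ,  0.1267]), 0.58)]
```

apply_moves([
  [[0,0,0],[0,0,-2],1],
  [[0,0,-0.07],[0,0,-5],1],
  [[0,0,-0.14],[-3,-1,-6],1],
  [[0,0,-0.14],[-7.5,-2,-6],1],
  [[0,0,-0.14],[-12,-3,-6],1],
  [[0,0,-0.14],[-16,-4,-6],1],
  [[0,0,-0.14],[-18,-5,-6],1],
  [[0,0,-0.14],[-18,-5,-6],1],
  [[0,0,-0.14],[-18,-5,-6],1],
])

```text
time: 20.8
tool_pos: [0.4834, -0.0671, 0.2382]
tool_rot: [0.0, 0.991, -0.132, 0.0]
contact_force: [-0.4, 0.1, -3.2]
gripper_width: 0.512
grasp_force: 64.6
```

```bash
python3 - <<'E'
from h import *
st(); V=[]
for i in range(3):
  f=manip.grab_frame('top'); b=sil(f,'mouth',(.628,-.185),.13); print(b[0],b[1].sum(),b[2])
  print(*fit([(f,b[1])],.628,-.185,.058,.058,.121,.133,[-.4,-.25,-.1]),flush=True)
save(f,'top5.png',(330,160,450,270),5)
g=manip.grab_frame('side')
np.savez('v.npz',top=f['image'],side=g['image'])
b=sil(g,'mouth',(.628,-.185),.13)
print(*fit([(g,b[1])],.628,-.185,.058,.058,.121,.133,[-.4,-.25,-.1]))
im=g['image'].copy(); im[b[1]>0,0]=255
q=f['image'].copy()
A=cv2.resize(q[180:255,355:430],None,fx=5,fy=5,interpolation=cv2.INTER_CUBIC)
B=cv2.resize(im[135:210,300:375],None,fx=5,fy=5,interpolation=cv2.INTER_CUBIC)
cv2.imwrite('pics/c5.png',np.hstack([A,B])[:,:,::-1])
st()
E
```

```text
t 20.8 pos [ 0.4834 -0.0671  0.2382] yaw -0.2645 F [-0.39  0.14 -3.15] M [-0.086 -0.021 -0.044] w 0.512 g 64.6
2.117342336741391 498.0 0.86
[np.float64(0.6348832880328589), np.float64(-0.1864345308781617), np.float64(-0.2625932473861971)] 0.22587605323253798
2.6635155716579297 426.0 0.9
[np.float64(0.6367619915725617), np.float64(-0.18507367322278742), np.float64(-0.42125199100598826)] 0.40845990978551044
2.6200543902802873 455.0 0.67
[np.float64(0.6336897324299127), np.float64(-0.18573011442794068), np.float64(-0.32210638771004796)] 0.3281017022193493
[np.float64(0.6260078693769038), np.float64(-0.18317095166615116), np.float64(-0.25422406801656966)] 0.14288961961596233
t 21.2 pos [ 0.4837 -0.0677  0.2381] yaw -0.2657 F [ 0.33  0.2  -4.14] M [-0.03  -0.056  0.063] w 0.508 g 64.6
```

View pics/c5.png

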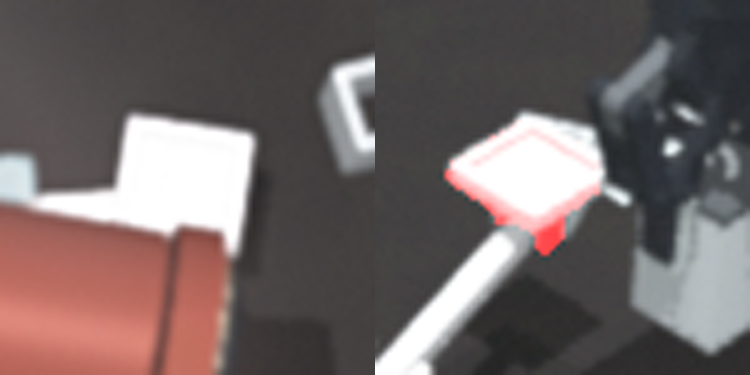

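```bash
python3 -c "
from h import *
plan(.6292,-.1855,.2152,-.26)"
```

```text
turn [-0.0001  0.0005 -0.0057] shift cm [17.14  7.55  2.29]
```

apply_moves([
  [[0,0,-0.006],[2.5,1.1,0],1],
  [[0,0,-0.006],[6,2.6,0],1],
  [[0,0,-0.006],[9.5,4.2,0],1],
  [[0,0,-0.006],[13,5.7,0],1],
  [[0,0,-0.006],[16,7,0],1],
  [[0,0,-0.006],[17.14,7.55,0.5],1],
  [[0,0,-0.006],[17.14,7.55,1.5],1],
  [[0,0,-0.006],[17.14,7.55,1.8],1],
  [[0,0,-0.006],[17.14,7.55,1.8],1],
  [[0,0,-0.006],[17.14,7.55,1.8],1],
  [[0,0,-0.006],[17.14,7.55,1.8],1],
])

```text
time: 22.3
tool_pos: [0.6289, -0.1846, 0.2211]
tool_rot: [0.0, 0.992, -0.129, 0.0]
contact_force: [-1.0, 0.3, -3.2]
gripper_width: 0.51
grasp_force: 64.3
```

```bash
python3 - <<'E'
from h import *
manip.grab_frame('side')
f=manip.grab_frame('side'); s=manip.state(); p=s['tool_pos']; st()
zb=p[2]-.0503
b=sil(f,'canister_a',p[:2],p[2]-.02); m=b[1]; print(b[0],m.sum())
W=1-(cv2.dilate((hullmask(f,box(p[0],p[1],-.26,.06,.13,zb+.031,zb+.25))>0).astype(np.uint8),np.ones((3,3)))>0)
def cost(q): return (np.abs(hullmask(f,box(q[0]/1e3,q[1]/1e3,-.26,.044,.044,zb,zb+.06))-m)*W).sum()
best=min((minimize(cost,[p[0]*1e3+a,p[1]*1e3+c],method='Nelder-Mead',options=dict(initial_simplex=[[p[0]*1e3+a,p[1]*1e3+c],[p[0]*1e3+a+4,p[1]*1e3+c],[p[0]*1e3+a,p[1]*1e3+c+4]])) for a in(-4,0) for c in(0,3)),key=lambda r:r.fun)
print("can side",best.x,best.fun,(m*W).sum(), "rel tcp mm",best.x-p[:2]*1e3)
# draw both
S=7;x0,y0=300,110
im=cv2.resize(f['image'][y0:y0+80,x0:x0+80],None,fx=S,fy=S,interpolation=cv2.INTER_CUBIC)
def dr(P,c):
    q=np.int32(((proj(f,P)-[x0,y0]+.5)*S)); 
    for i in range(4): pass
    cv2.polylines(im,[q[[0,1,3,2]]],True,c,1)
dr(box(best.x[0]/1e3,best.x[1]/1e3,-.26,.044,.044,zb,zb+.01)[:4],(255,0,0))
dr(box(.6249,-.1822,-.26,.058,.058,.133,.14)[:4],(0,255,0))
dr(box(.6249,-.1822,-.26,.0475,.0475,.133,.14)[:4],(0,0,255))
cv2.imwrite('pics/h6.png',im[:,:,::-1])
E
```

```text
t 22.4 pos [ 0.6291 -0.1848  0.2211] yaw -0.2588 F [-0.15 -0.02 -3.38] M [ 0.04  -0.039  0.005] w 0.508 g 64.3
2.7847694127546676 662.0
can side [ 627.57937113 -182.33684593] 8.192156862745097 100.0 rel tcp mm [-1.49436951  2.49441528]
```

View pics/h6.png

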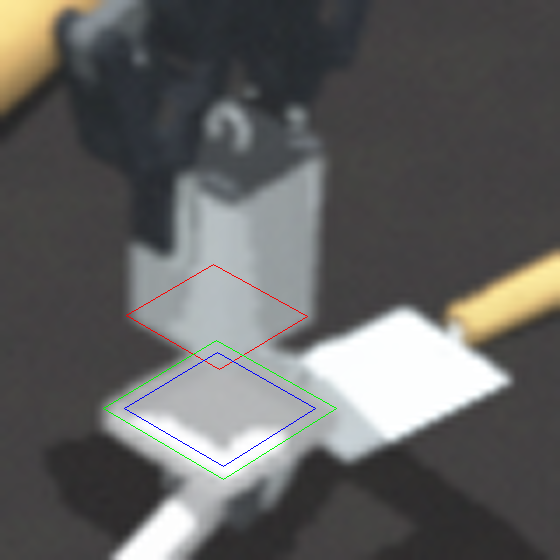

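```bash
python3 - <<'E'
from h import *
out=[]
for n,x0,y0,c in(('top',368,194,(.6289,-.1851)),('side',306,148,(.6249,-.1822))):
    f=manip.grab_frame(n); im=cv2.imread(f'pics/{n}0.png')
    S=8;N=48
    A=cv2.resize(im[y0:y0+N,x0:x0+N],None,fx=S,fy=S,interpolation=cv2.INTER_NEAREST)
    for sz,col in((.058,(0,200,0)),(.0475,(255,0,0))):
        q=(proj(f,box(*c,-.265,sz,sz,.133,.14)[:4])-[x0,y0]+.5)*S
        cv2.polylines(A,[np.int32(q[[0,1,3,2]])],True,col,1)
    out.append(A)
cv2.imwrite('pics/c7.png',np.hstack(out))
E
```

```text
(no output)
```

View pics/c7.png

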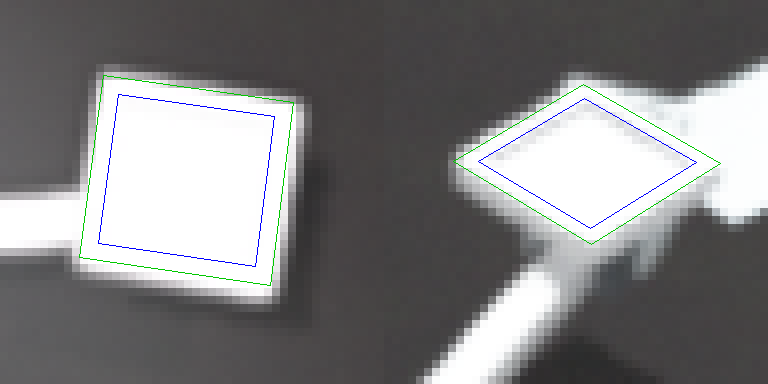

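The overlay shows the rim in the top view (left) lying slightly right of the drawn outline, towards −y. The friction direction suggests the same, so I'll try about 1.4 mm further towards −y.

apply_moves([
  [[0,0,0],[0.04,0.14,1],1],
  [[0,0,0],[0.04,0.14,2],1],
  [[0,0,0],[0.04,0.14,2.8],1],
  [[0,0,0],[0.04,0.14,3.3],1],
  [[0,0,0],[0.04,0.14,3.7],1],
  [[0,0,0],[0.04,0.14,4],1],
  [[0,0,0],[0.04,0.14,4.2],1],
  [[0,0,0],[0.04,0.14,4.3],1],
  [[0,0,0],[0.04,0.14,4.3],1],
  [[0,0,0],[0.04,0.14,4.3],1],
  [[0,0,0],[0.04,0.14,4.3],1],
])

```text
time: 23.65
tool_pos: [0.6292, -0.1866, 0.1776]
tool_rot: [0.0, 0.992, -0.129, 0.0]
contact_force: [0.4, 0.4, -3.3]
gripper_width: 0.512
grasp_force: 64.5
```

```bash
python3 chk.py
```

```text
F [-0.21  0.15 -3.4 ]
t 23.85 pos [ 0.6291 -0.1866  0.1774] yaw -0.2592 F [-0.37 -0.49 -3.51] M [ 0.013 -0.059  0.007] w 0.509 g 64.5
seat [(array([ 0.626 , -0.1863,  0.1234]), 0.52)]
mouth [(array([ 0.6285, -0.1845,  0.1304]), 0.56)]
```

The force stays at −3.4 N with the underside below the rim, so it is in the pocket. I'll lower 1.5 mm, release and wait.

apply_moves([
  [[0,0,0],[0,0,0.1],1],
  [[0,0,0],[0,0,0.15],1],
  [[0,0,0],[0,0,0.15],1],
  [[0,0,0],[0,0,0.15],0.4],
  [[0,0,0],[0,0,0.15],0],
  [[0,0,0],[0,0,0.15],-0.4],
  [[0,0,0],[0,0,0.15],-1],
  [[0,0,0],[0,0,0.15],-1],
  [[0,0,0],[0,0,0.15],-1],
  [[0,0,0],[0,0,0.15],-1],
  [[0,0,0],[0,0,0.15],-1],
  [[0,0,0],[0,0,0.15],-1],
  [[0,0,0],[0,0,0.15],-1],
  [[0,0,0],[0,0,0.15],-1],
  [[0,0,0],[0,0,0.15],-1],
  [[0,0,0],[0,0,0.15],-1],
  [[0,0,0],[0,0,0.15],-1],
])

```text
time: 25.65
tool_pos: [0.6291, -0.1866, 0.1758]
tool_rot: [0.0, 0.992, -0.129, 0.0]
contact_force: [0.4, 0.2, 0.2]
gripper_width: 1.006
grasp_force: 0.0
```

apply_moves([
  [[0,0,0],[0,0,-2],-1],
  [[0,0,0],[0,0,-6],-1],
  [[0,0,0],[0,0,-10],-1],
  [[0,0,0],[-3,0,-12],-1],
  [[0,0,0],[-7,-3,-13],-1],
  [[0,0,0],[-11,-7,-13],-1],
  [[0,0,0],[-15,-11,-13],-1],
  [[0,0,0],[-18,-15,-13],-1],
  [[0,0,0],[-20,-18,-13],-1],
  [[0,0,0],[-20,-22,-13],-1],
  [[0,0,0],[-20,-25,-13],-1],
  [[0,0,0],[-20,-25,-13],-1],
  [[0,0,0],[-20,-25,-13],-1],
  [[0,0,0],[-20,-25,-13],-1],
])

```text
time: 27.05
tool_pos: [0.4998, 0.1056, 0.3058]
tool_rot: [0.0, 0.992, -0.13, -0.0]
contact_force: [0.1, -0.4, 0.5]
gripper_width: 1.001
grasp_force: 0.0
```

```bash
python3 - <<'E'
from h import *
st(); f=manip.grab_frame('side'); g=manip.grab_frame('top')
for l in('canister_a','seat','mouth','stem','tray','tube_offcut','scraper'):
  for n,h in(('side',f),('top',g)): print(l,n,[(w(h,d['location']).round(4),round(d['score'],2)) for d in manip.spot_point(h,l)][:3])
A=cv2.resize(f['image'][120:440,200:420],None,fx=1.8,fy=1.8,interpolation=cv2.INTER_CUBIC)
B=cv2.resize(g['image'][170:370,180:460],(396,283),interpolation=cv2.INTER_CUBIC)
o=np.zeros((A.shape[0],800,3),np.uint8); o[:,:A.shape[1]]=A; o[:283,A.shape[1]:A.shape[1]+396]=B
cv2.imwrite('pics/e8.png',o[:,:,::-1])
E
```

```text
t 27.05 pos [0.4998 0.1056 0.3058] yaw -0.2601 F [ 0.11 -0.38  0.53] M [-0.044 -0.023  0.001] w 1.001 g 0.0
canister_a side [(array([0.4358, 0.2624, 0.0049]), 0.96), (array([ 0.63  , -0.1846,  0.0975]), 0.7)]
canister_a top [(array([ 0.624 , -0.1869,  0.0982]), 0.63), (array([0.4331, 0.2638, 0.0092]), 0.46)]
seat side [(array([ 0.6239, -0.1851,  0.0954]), 0.53)]
seat top [(array([ 0.6301, -0.1835,  0.1006]), 0.54), (array([ 0.3907, -0.1734,  0.0014]), 0.53)]
mouth side [(array([ 0.4175,  0.4391, -0.0042]), 0.54), (array([ 0.6282, -0.1867,  0.1035]), 0.47)]
mouth top [(array([ 0.6297, -0.1859,  0.1057]), 0.59)]
stem side [(array([ 0.6282, -0.1823,  0.0983]), 0.68), (array([ 0.6246, -0.1857,  0.0868]), 0.42)]
stem top [(array([ 0.6267, -0.184 ,  0.0924]), 0.71), (array([ 0.6273, -0.186 ,  0.0986]), 0.48)]
tray side [(array([4.326e-01, 2.573e-01, 3.000e-04]), 0.62)]
tray top [(array([4.371e-01, 2.582e-01, 4.000e-04]), 0.72)]
tube_offcut side [(array([ 0.4334,  0.2592, -0.0007]), 0.74)]
tube_offcut top [(array([ 0.6855, -0.3141,  0.003 ]), 0.57)]
scraper side [(array([ 0.6447, -0.4403, -0.0012]), 0.75), (array([ 0.4149,  0.4407, -0.004 ]), 0.63)]
scraper top [(array([ 6.461e-01, -4.355e-01,  6.000e-04]), 0.62)]
```

View pics/e8.png

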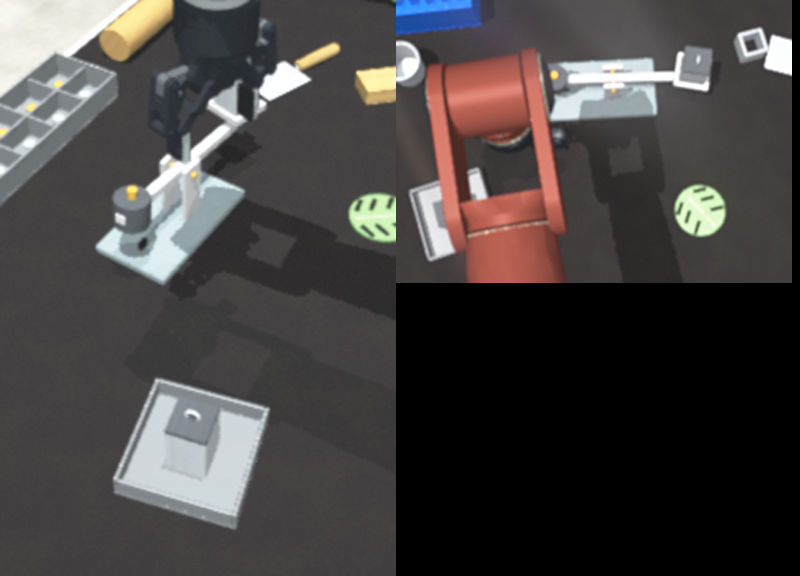

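The side view shows one canister standing upright in the tray. The top view shows the other in the cradle with the beam down: its underside is at about 0.098 m, which is seat height on the lower stop (0.127 − 0.028). Nothing else has visibly moved.

```bash
python3 -c "
from plant import manip
print(manip.job_done())"
```

```text
the job is handed in; nothing more can be done
None
```

The job is handed in at about 27 s of the 72 s allowed: the filled canister (about 0.36 kg by the wrist force) is seated in the cradle with the beam down, and the empty one (about 0.15 kg, told by its weight on lifting rather than tried in the cradle) stands upright in the grey tray.

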